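# Hang the pail, then hold the pin brush over the drip tray for spraying

## Robot

A 6-joint arm with a two-finger parallel gripper is mounted at the origin on the work surface. World frame = base frame: x ahead of the robot, y to its left, z up, the work surface at z = 0. Lengths are in m, angles in rad, forces in N, time in s.
With the tool pointing down it reaches from about 0.375 to 0.925 m from the base axis. Payload 5.7 kg.
Tool frame: the origin (TCP) lies on the centre line of the jaws, within the pads' length; the fingertips stand 14 mm ahead of it and the grasp point (between the pads) lies 5 mm behind it; z points along the fingers, x is the direction in which the jaws open and shut, and the axes are right-handed (so a half turn about z gives the same grasp; the last joint's range is limited). The gripper opens to 88 mm and grips with 3 to 60 N. Pads are 20 mm wide; open, the fingers measure 115 mm over their backs; the gripper's body (75 mm by 178 mm) begins 61 mm behind the grasp point.
Start: joints at [1.041, 0.359, 1.51, -0, 1.272, -0.115], TCP at [0.242, 0.549, 0.237] pointing down, gripper open.
Joint ranges: [-2.97, 2.97], [-1.01, 2.36], [0.21, 2.38], [-0.96, 4.11], [0.2, 2.71], [-2.98, 2.98]. Speed limits (rad/s): [2.39, 2.39, 3.14, 3.14, 3.14, 3.14].

## Interface

Orientations are given as [roll, pitch, yaw] about the fixed x, y, z axes, in that order (R = Rz(yaw) Ry(pitch) Rx(roll)).
In Python, from station import get_obs, read_camera, get_calibration, job_done gives the robot as it stands. The module is installed in compiled form; this text tells all that it offers.
- The arm moves only by the tool carry_out, never from a script. Its argument "series" is a list that holds one entry, the list of rows, each a list of 5 numbers: the opening in per cent of the stroke, from 0 (shut) to 100 (fully open), then the shift along the tool's x, y, z in mm, then the turn about the tool's z in rad. A call has 1 to 10 rows; each row is the pose to reach, as a shift and turn from the pose measured when the call began, along the tool's axes at that moment; what a row does not reach only later rows make up. A row lasts 1/8 s, in which the tool goes at most 62.5 mm and 10.7 degrees, less where a joint would pass 70% of its speed; a pose out of reach is approached as far as the arm can. A call with a gripper value outside its range is refused whole. The fingers move at their own pace and stop on an object; the grip force is fixed at half the most. Time passes only in rows, so rows that repeat a pose let the fingers close. It gives the time, the measured TCP pose, the force and the opening at its end, in the units of the state.
- get_obs(): the state, without advancing time (a new reading comes with each control period).
- read_camera(name): name is "scene" or "top"; returns (picture, depth): 480x640x3 uint8, red, green, blue; 480x640 float32, m along the optical axis (not along the pixel's ray), 0 where there is no reading.
- get_calibration(name): a dict with "K" (3x3 intrinsics, pixels), "origin" and "rotation" of the camera in the world. Camera axes: x right, y down, z forward; pixel columns grow to the right and rows downward; lengths in m; the calibration is good to about 2 mm. A picture is of the moment at which its call begins. get_calibration takes no time and is no camera call.
- job_done(): hands the job in, once; it reports no verdict.
The state is a dict: "t": time; "joint_pos": joint angles; "qvel": joint speeds; "joint_torque": joint torques, N m; "eef_pos": TCP position; "tool_rot": TCP orientation; "force": force on the tool from outside, world axes, zero at the start; "torque": the same for the moment, N m; "gripper_width": finger opening in m.
Only numpy, scipy, OpenCV 4.12 (cv2) and the standard library are available. Lean on these libraries where they do the work, as an engineer would, in place of code of your own. Each camera call takes 0.05 s, during which the arm holds its last target. There are 200 camera calls.

## Task

I want to spray the pin brush with disinfectant over the steel drip tray. Clear the tray first: hang the enamel pail by its handle on the hook of the stand, and let go of it. Then pick up the brush, carry it over the top of the blue box and the other things in between, and finish while still holding it level, pins up, centred over the tray and lengthwise along it, about 2 cm above the tray's rim, never touching the tray; leave the pail hanging and everything else where it is.

Things in the scene. Friction and masses are not known exactly. Their poses are not given: they have to be found in the camera images.
- pail_bar (a point): White enamel pail, 104 mm wide, 60 high, 0.2 kg, standing in the tray. Stiff upright arched steel handle: legs 58 mm either side of the axis carry a level crossbar 122 long, 8 thick, 10 high. Point: the crossbar's centre, 125 mm above the pail's underside; y along the bar, z up. Opening under the bar 60 high, 110 wide. Pinch the bar from above e.g. 35 mm off its middle; the middle is for the hook
- hook_seat (a point): Fixed steel stand with a hook: a level round bar 8 mm thick from a post 72 mm to this point's +x (16 thick, no higher than the bar) out to -x, its tip turned up from 36 to 46 mm to -x, ending 18 mm higher. Point: top of the bar, between tip and post, 204 mm above the bench; the middle of the pail's crossbar rests here, across the bar. z up. Foot plate 12 high, 140 x 90
- brush_mid (a point): Metal pin brush, cherrywood, 220 mm long, 0.14 kg, lying on its flat back, pins up. Point: middle of its length, half-way up the handle, 12 mm above its underside, near its balance point: grip here across the handle. x towards the head, z up. Handle 22 wide, 24 high, from 110 mm behind this point to 22 ahead; then the head, 88 long, 60 wide, 30 high with pins
- tray_rim (a point): Fixed oblong open steel drip tray, 300 mm (along x) by 150 mm (along y), 30 mm high, walls 5 mm. This point is the centre of its open top, at the height of the rim, 30 mm above the bench. z is up. The pail's underside stands on the tray's floor, 5 mm above the bench
- bluebox: Shut flip-top hard plastic box, sky blue, 164 x 104 mm, 84 mm high, between the brush's side and the tray's side; its origin is at its underside. Leave alone
- bowl: Empty enamel bowl, 120 mm across and 50 mm high, at the back; origin at its underside. Leave alone
- comb: Cherrywood comb, 170 mm long (x) and 10 mm high, at one side; origin at its underside. Leave alone
- massager: Teal ribbed silicone massager, 72 mm across and 55 mm high, at one side; origin at its underside. Leave alone
- bottle: Amber bottle, 60 mm across and 170 mm high, at the back; origin at its underside. Leave alone

How it is judged:
By the outcome, as a careful person would: the job done as asked, in the order asked, and still so for the second after the job is handed in, while the arm keeps its last pose, push and grip.
It also fails if it takes over 64 s, if anything falls off the work surface, if the arm or the gripper's body presses on something with over 40 N, if the wrist force passes 120 N, or if a joint passes its speed limit or range.

## Working session

There is one attempt and no reset: what is moved stays moved. The work goes in short steps, Python scripts to look and compute and a tool call to move; the robot and the scene stay as the last step left them, time stands still between calls to the robot, and variables do not carry over. Pictures are saved under pics/ and viewed, about 8 in all and at most 12, crops included, and the job is handed in when it is done.

Besides the shell and the picture viewer there is one more tool, called by a JSON object that holds its "op" and its "data", one argument or row to a line. carry_out: Moves the arm, as the interface text tells. Its arguments: {"type":"object","properties":{"series":{"type":"array"}},"required":["series"]}

```bash
mkdir -p pics; cat > h.py <<'E'
import numpy as np, cv2
from station import get_obs, read_camera, get_calibration, job_done
def snap(name,fn=None):
    im,d=read_camera(name)
    if fn: cv2.imwrite('pics/'+fn,im[:,:,::-1])
    return im,d
def cloud(name,d):
    c=get_calibration(name);K=np.array(c['K']);v,u=np.mgrid[0:480,0:640]
    p=np.stack([(u-K[0,2])/K[0,0]*d,(v-K[1,2])/K[1,1]*d,d],-1)
    w=p@np.array(c['rotation']).T+np.array(c['origin']); w[d==0]=np.nan
    return w
E
python3 - <<'E'
from h import *
np.set_printoptions(precision=4,suppress=True)
for n in('scene','top'):
    im,d=snap(n,n+'0.png');np.savez(n+'0.npz',im=im,d=d);c=get_calibration(n);print(n,c)
    w=cloud(n,d);print((d>0).mean())
print(get_obs())
E
```

```text
scene {'K': array([[521.1241,   0.    , 318.6618],
       [  0.    , 521.1241, 242.0537],
       [  0.    ,   0.    ,   1.    ]]), 'origin': array([1.0691, 0.7374, 0.9708]), 'rotation': array([-2.3235,  0.0202,  2.5506])}Traceback (most recent call last):
  File "<stdin>", line 5, in <module>
  File "h.py", line 10, in cloud
    w=p@np.array(c['rotation']).T+np.array(c['origin']); w[d==0]=np.nan
      ~~~~~~~~~~~~~~~~~~~~~~~~~~~^~~~~~~~~~~~~~~~~~~~~~
ValueError: operands could not be broadcast together with shapes (480,640) (3,)
```

View pics/scene0.png

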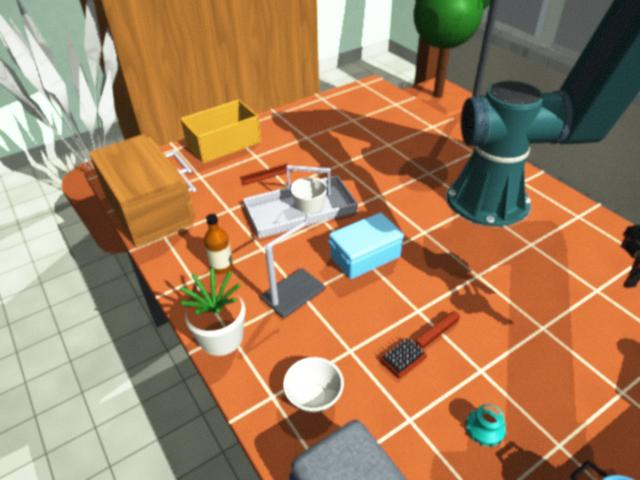

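The scene view shows the pail in the tray at about (309,195). The stand's post is at (270,275) with its arm running to about (325,215), the blue box is at (366,245) and the brush at (420,345). The calibration gives rotation as roll, pitch, yaw.

```bash
sed -i "s/np.array(c\['rotation'\]).T/Rm(c['rotation']).T/; s/^def snap/from scipy.spatial.transform import Rotation as Ro\ndef Rm(r):\n    r=np.array(r); return r if r.ndim==2 else Ro.from_euler('xyz',r).as_matrix()\ndef snap/" h.py
python3 - <<'E'
from h import *
np.set_printoptions(precision=4,suppress=True)
for n in('scene','top'):
    im,d=snap(n,n+'0.png');np.savez(n+'0.npz',im=im,d=d);c=get_calibration(n);print(n,c)
    w=cloud(n,d);print((d>0).mean())
    for u,v in([(366,245),(420,345),(309,195),(500,300),(290,290)] if n=='scene' else [(320,240),(200,200),(450,200),(320,400)]): print(u,v,w[v,u])
print(get_obs())
E
```

```text
scene {'K': array([[521.1241,   0.    , 318.6618],
       [  0.    , 521.1241, 242.0537],
       [  0.    ,   0.    ,   1.    ]]), 'origin': array([1.0691, 0.7374, 0.9708]), 'rotation': array([-2.3235,  0.0202,  2.5506])}
0.9935709635416666
366 245 [0.4662 0.0167 0.0834]
420 345 [0.5213 0.2858 0.0198]
309 195 [ 0.425  -0.3088  0.0135]
500 300 [0.2647 0.2881 0.0015]
290 290 [ 0.6688 -0.0199  0.0134]
top {'K': array([[475.9546,   0.    , 318.3193],
       [  0.    , 475.9546, 238.6522],
       [  0.    ,   0.    ,   1.    ]]), 'origin': array([0.3494, 0.008 , 1.6045]), 'rotation': array([-2.962 , -0.006 , -1.5501])}
0.9960481770833334
320 240 [ 0.6351 -0.0015  0.0064]
200 200 [0.7566 0.4065 0.0445]
450 200 [ 0.7477 -0.4095  0.1464]
320 400 [ 0.1125 -0.012   0.0044]
{'t': 0.15, 'joint_pos': array([ 1.0409,  0.3594,  1.5112, -0.0001,  1.2725, -0.1151]), 'qvel': array([ 0.0005, -0.0026, -0.0028,  0.0004, -0.0021, -0.0015]), 'joint_torque': array([  0.0007, -51.5758, -27.101 ,   0.0673,   0.0306,  -0.0001]), 'eef_pos': array([0.2416, 0.5487, 0.236 ]), 'tool_rot': array([-3.1415,  0.0014,  1.156 ]), 'force': array([-0.8333, -0.455 ,  0.583 ]), 'torque': array([-0.0778,  0.0132,  0.0183]), 'gripper_width': 0.0877491080204604}
```

View pics/top0.png

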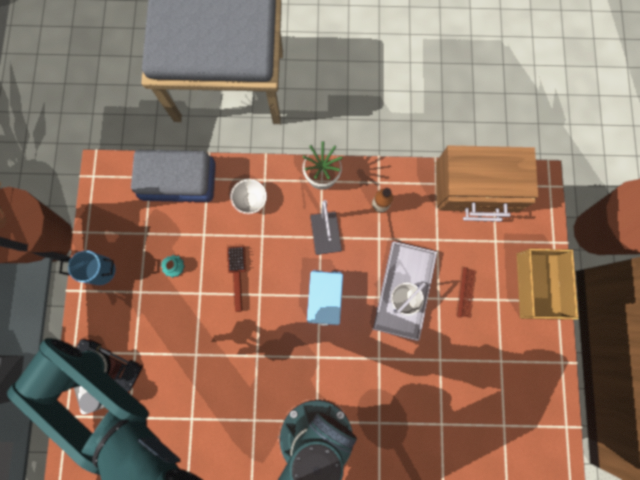

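The top view shows the tray at (407,290) with the pail inside, the stand's foot at (327,232) with the arm running (323,203)-(330,238), the brush at (238,278) and the comb at (467,292). Next I'll measure these from the depth clouds.

```bash
cat > m.py <<'E'
from h import *
np.set_printoptions(precision=4,suppress=True)
def rect(p):
    (c,s,a)=cv2.minAreaRect(p[:,:2].astype(np.float32)*1000);return np.round(c,1),np.round(s,1),round(a,2)
W=[];C=[]
for n in('scene','top'):
    f=np.load(n+'0.npz');w=cloud(n,f['d']);hsv=cv2.cvtColor(f['im'],cv2.COLOR_RGB2HSV).astype(int)
    H,S,V=hsv[...,0],hsv[...,1],hsv[...,2]
    def sel(x0,x1,y0,y1,z0,z1,m=True):
        return (w[...,0]>x0)&(w[...,0]<x1)&(w[...,1]>y0)&(w[...,1]<y1)&(w[...,2]>z0)&(w[...,2]<z1)&m
    print(n)
    for nm,k in dict(bench=sel(.3,.6,.1,.2,-.1,.1),box=sel(.35,.6,-.1,.1,.075,.1),hookbar=sel(.4,.9,-.15,.1,.18,.24),foot=sel(.5,.85,-.12,.1,.009,.017,S<110),
        rim=sel(.25,.75,-.42,-.12,.024,.036,S<90), pailrim=sel(.3,.7,-.4,-.15,.055,.075),bar=sel(.3,.7,-.42,-.12,.115,.145),
        brush=sel(.38,.62,.18,.36,.008,.045,(S>100)|(V<90))).items():
        p=w[k]
        if len(p)<3: print(nm,len(p));continue
        print(nm,len(p),'med',np.median(p,0),'min',p.min(0),'max',p.max(0),rect(p))
        if nm in('hookbar','bar','brush','rim'): np.save(f'{n}_{nm}.npy',p)
E
python3 m.py
```

```text
scene
bench 3869 med [ 0.46    0.1519 -0.0014] min [ 0.3001  0.1    -0.0085] max [0.5999 0.2    0.0062] (array([450., 150.]), array([299.8,  99.9]), 0.02)
box 1862 med [ 0.4454 -0.0116  0.0822] min [ 0.3552 -0.0717  0.0752] max [0.5251 0.0413 0.0881] (array([440.9, -16.6]), array([108.9, 165.9]), 86.34)
hookbar 255 med [ 0.6778 -0.0135  0.2002] min [ 0.6011 -0.0302  0.1802] max [0.7288 0.0016 0.2236] (array([664.9, -14.1]), array([129.7,  17.1]), 7.39)
foot 1128 med [ 0.6628 -0.0116  0.011 ] min [ 0.5152 -0.0697  0.009 ] max [0.849  0.0486 0.017 ] (array([682.3, -13.5]), array([344.8,  96.4]), 6.47)
rim 610 med [ 0.4653 -0.2606  0.0281] min [ 0.3126 -0.3887  0.024 ] max [ 0.75   -0.179   0.0359] (array([ 531.4, -284.1]), array([437.7, 209.4]), 0.13)
pailrim 277 med [ 0.4421 -0.2877  0.0615] min [ 0.3903 -0.3331  0.055 ] max [ 0.4934 -0.2282  0.0748] (array([ 442. , -280.4]), array([104.3, 102.5]), 87.46)
bar 202 med [ 0.4434 -0.281   0.1306] min [ 0.3984 -0.3246  0.1151] max [ 0.4893 -0.2352  0.1378] (array([ 443.1, -281.7]), array([ 16.5, 122.6]), 46.41)
brush 1375 med [0.5418 0.280
[... 632 characters left out ...]
733  0.009 ] max [0.8498 0.0736 0.017 ] (array([718.7,  15.3]), array([264.9, 140.6]), 9.29)
rim 464 med [ 0.4646 -0.3006  0.0296] min [ 0.3116 -0.3896  0.024 ] max [ 0.7419 -0.1826  0.0358] (array([ 526.4, -286.6]), array([204.8, 429.1]), 89.48)
pailrim 178 med [ 0.4427 -0.2976  0.064 ] min [ 0.39   -0.337   0.0551] max [ 0.4898 -0.233   0.0741] (array([ 440., -285.]), array([ 99.6, 103.9]), 1.25)
bar 117 med [ 0.4401 -0.2836  0.1346] min [ 0.394  -0.3258  0.123 ] max [ 0.4851 -0.2419  0.1434] (array([ 439.2, -283.7]), array([  8.7, 119.5]), 47.28)
brush 751 med [0.5352 0.2722 0.0187] min [0.3805 0.1846 0.0081] max [0.608  0.3598 0.0374] (array([494.9, 275.5]), array([174.4, 227. ]), 88.05)
```

```bash
cat >> h.py <<'E'
def delta(x,y,z,yaw):
    "mm along tool axes and turn about tool z to reach world TCP pose (tool down)"
    o=get_obs();R=Rm(o['tool_rot']);d=R.T@(np.array([x,y,z])-o['eef_pos'])*1000
    cur=o['tool_rot'][2];t=-(yaw-cur);t=(t+np.pi)%(2*np.pi)-np.pi
    return np.round(d,1),round(t,3)
E
python3 - <<'E'
from h import *
np.set_printoptions(precision=4,suppress=True)
for n in('scene','top'):
    print(n)
    for nm in('bar','hookbar','rim'):
        p=np.load(f'{n}_{nm}.npy')
        if nm=='rim': 
            p=p[(p[:,0]<.64)&(p[:,1]<-.17)]
        if nm=='hookbar': p=p[(abs(p[:,2]-.203)<.008)]
        l=cv2.fitLine(p[:,:2].astype(np.float32),cv2.DIST_HUBER,0,.01,.01).ravel() if nm!='rim' else None
        if l is not None: print(nm,l,np.degrees(np.arctan2(l[1],l[0])))
        r=cv2.minAreaRect(p[:,:2].astype(np.float32)*1000);print(nm,r)
    f=np.load(n+'0.npz');w=cloud(n,f['d'])
    im=f['im'].astype(int); 
    # tray by colour+height 0.003..0.04 component
    S=cv2.cvtColor(f['im'],cv2.COLOR_RGB2HSV)[...,1]
    m=((S<70)&(w[...,0]>.28)&(w[...,0]<.64)&(w[...,1]>-.42)&(w[...,1]<-.15)&(w[...,2]<.04)).astype(np.uint8)
    k,lab,st,_=cv2.connectedComponentsWithStats(m);i=1+st[1:,4].argmax()
    print('tray',st[i],cv2.minAreaRect(w[lab==i][:,:2].astype(np.float32)*1000))
    hs=cv2.cvtColor(f['im'],cv2.COLOR_RGB2HSV).astype(int)
    b=np.load(n+'_brush.npy');b=b[(b[:,1]>.235)&(b[:,1]<.33)]
    for lo,hi in((.40,.5),(.4,.48)):
        q=b[(b[:,0]>lo)&(b[:,0]<hi)&(b[:,2]>.016)];l=cv2.fitLine(q[:,:2].astype(np.float32),cv2.DIST_HUBER,0,.01,.01).ravel();print('handle',l,np.degrees(np.arctan2(l[1],l[0])))
    print(cv2.minAreaRect(b[b[:,2]>.012][:,:2].astype(np.float32)*1000))
for t in((.3,.5,.36,1.156),(.48,.2,.36,.76)):print(delta(*t))
E
```

```text
scene
bar [ 0.7319 -0.6814  0.4423 -0.2786] -42.954693
bar ((443.09600830078125, -281.73699951171875), (16.533540725708008, 122.5844955444336), 46.41184997558594)
hookbar [ 0.9875  0.1577  0.6855 -0.0118] 9.074276
hookbar ((666.3206176757812, -17.248600006103516), (123.19688415527344, 15.525952339172363), 10.082939147949219)
rim ((473.2513122558594, -282.5632629394531), (157.26609802246094, 301.02276611328125), 77.42096710205078)
tray [ 243  167  115   72 3427] ((458.9131774902344, -311.0749206542969), (276.6430358886719, 316.6969299316406), 77.36495208740234)
handle [0.9949 0.1005 0.4508 0.2739] 5.7706723
handle [0.9956 0.0938 0.4345 0.2727] 5.3814588
((501.3820495605469, 277.13787841796875), (219.7202606201172, 58.78316116333008), 6.452488422393799)
top
bar [ 0.7334 -0.6798  0.4391 -0.2832] -42.824596
bar ((439.20306396484375, -283.7074279785156), (8.704157829284668, 119.52761840820312), 47.2830696105957)
hookbar [ 0.9877  0.1566  0.6713 -0.0182] 9.010879
hookbar ((668.578857421875, -17.037059783935547), (115.23330688476562, 12.733603477478027), 7.768934726715088)
rim ((470.807373046875, -287.1503601074219), (151.5888671875, 299.8782043457031), 77.49198913574219)
tray [ 366  241   72  106 3540] ((454.9541015625, -267.74896240234375), (206.74627685546875, 358.7626647949219), 76.77161407470703)
handle [0.9943 0.1069 0.4498 0.2683] 6.1346436
handle [0.9927 0.1208 0.4402 0.2674] 6.938482
((494.60986328125, 272.4353332519531), (225.60537719726562, 59.633548736572266), 5.556055545806885)
(array([ -21.2,   73.1, -124. ]), np.float64(0.0))
(array([-223.2,  358.7, -123.7]), np.float64(0.396))
```

{"op": "carry_out", "data": {
  "series": [
    [[100,-10,30,-45,0],[100,-25,70,-90,0.05],[100,-60,120,-124,0.1],[100,-95,170,-124,0.15],[100,-130,220,-124,0.2],[100,-160,265,-124,0.25],[100,-190,310,-124,0.3],[100,-215,345,-124,0.336],[100,-223,359,-124,0.336],[100,-223,359,-124,0.336]]
  ]
}}

```text
t: 1.4
eef_pos: [0.4805, 0.1999, 0.36]
tool_rot: [-3.141, 0.002, 0.819]
force: [-0.5, -0.7, 0.6]
gripper_width: 0.0877
```

```bash
python3 -c "
from h import *
print(get_obs()['eef_pos'],get_obs()['tool_rot']);print(delta(.417,-.26,.25,.82))"
```

```text
[0.4804507  0.19985505 0.35998785] [-3.14112826e+00  1.65414677e-03  8.18894597e-01]
(array([-379. ,  267.8,  110.5]), np.float64(-0.001))
```

{"op": "carry_out", "data": {
  "series": [
    [[50,-50,35,0,0],[50,-100,70,0,0],[50,-150,105,0,0],[50,-200,140,0,0],[50,-250,175,20,0],[50,-300,210,50,0],[50,-345,243,80,0],[50,-370,261,100,0],[50,-379,268,111,0],[50,-379,268,111,0]]
  ]
}}

```text
t: 2.65
eef_pos: [0.4173, -0.2588, 0.2489]
tool_rot: [-3.139, 0.001, 0.819]
force: [0.1, 0.4, -0.3]
gripper_width: 0.0439
```

```bash
python3 -c "
from h import *
print(delta(.417,-.26,.125,.82), delta(.417,-.26,.25,.82))
a,_=snap('scene');b,_=snap('top')
a=cv2.resize(a[110:260,210:410],(800,600))[:, :]
b=cv2.resize(b[200:350,310:510],(800,600))
c=np.vstack([cv2.resize(a,(600,300)),cv2.resize(b,(600,300))])
c=np.hstack([cv2.resize(a,(400,300)),cv2.resize(b,(400,300))]);cv2.imwrite('pics/p1.png',c[:,:,::-1])"
```

```text
(array([ -1. ,   0.9, 123.9]), np.float64(-0.001)) (array([-1.1,  0.6, -1.1]), np.float64(-0.001))
```

View pics/p1.png

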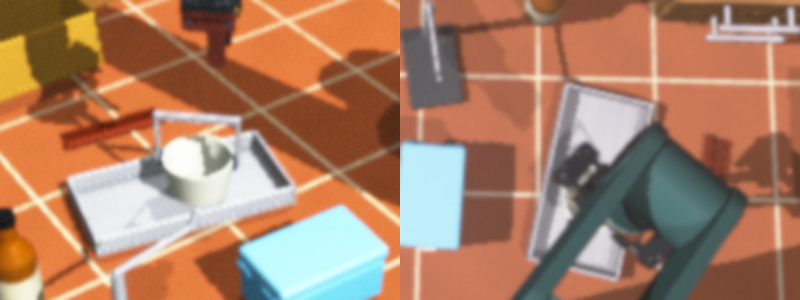

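The left half (scene) shows the gripper at about (215,40), above the near end of the handle (155-240,120). In the right half (top) the arm hides the pail. Both fit the planned position, so I'll descend and close.

{"op": "carry_out", "data": {
  "series": [
    [[50,-1,1,40,0],[50,-1,1,80,0],[50,-1,1,110,0],[50,-1,1,124,0],[50,-1,1,124,0],[0,-1,1,124,0],[0,-1,1,124,0],[0,-1,1,124,0],[0,-1,1,124,0],[0,-1,1,124,0]]
  ]
}}

```text
t: 4.0
eef_pos: [0.418, -0.26, 0.1263]
tool_rot: [-3.142, 0.001, 0.82]
force: [0.6, 2.3, 2.4]
gripper_width: 0.0079
```

{"op": "carry_out", "data": {
  "series": [
    [[0,0,0,-10,0],[0,0,0,-25,0],[0,0,0,-45,0],[0,0,0,-65,0],[0,0,0,-85,0],[0,0,0,-105,0],[0,0,0,-115,0],[0,0,0,-120,0],[0,0,0,-120,0]]
  ]
}}

```text
t: 5.12
eef_pos: [0.418, -0.2599, 0.2463]
tool_rot: [-3.142, 0.001, 0.82]
force: [0.1, -0.3, -1.9]
gripper_width: 0.0074
```

```bash
python3 - <<'E'
from h import *
np.set_printoptions(precision=4,suppress=True)
o=get_obs();print(o['eef_pos'],o['tool_rot'],o['force'])
im,d=snap('scene');w=cloud('scene',d)
cv2.imwrite('pics/p2.png',cv2.resize(im[60:280,200:440],(720,660))[:600,:,::-1])
x,y=o['eef_pos'][:2]
k=(np.hypot(w[...,0]-.441,w[...,1]+.2825)<.075)
S=cv2.cvtColor(im,cv2.COLOR_RGB2HSV)[...,1]
for a,b in((.115,.16),(.16,.185),(.19,.23),(.235,.27)):
    p=w[k&(w[...,2]>a)&(w[...,2]<b)]; print(a,len(p),p.min(0),p.max(0),np.median(p,0))
E
```

```text
[ 0.418  -0.2599  0.2463] [-3.1416  0.0006  0.8203] [ 0.077  -0.2665 -1.856 ]
0.115 546 [ 0.3954 -0.3301  0.1211] [ 0.4892 -0.2321  0.16  ] [ 0.4411 -0.2824  0.1447]
0.16 606 [ 0.3903 -0.334   0.1601] [ 0.495 -0.229  0.185] [ 0.4399 -0.2863  0.1736]
0.19 68 [ 0.3975 -0.3245  0.19  ] [ 0.4895 -0.2353  0.2297] [ 0.4819 -0.3173  0.2104]
0.235 294 [ 0.3973 -0.326   0.2351] [ 0.4892 -0.2351  0.2698] [ 0.4327 -0.2625  0.2503]
```

View pics/p2.png

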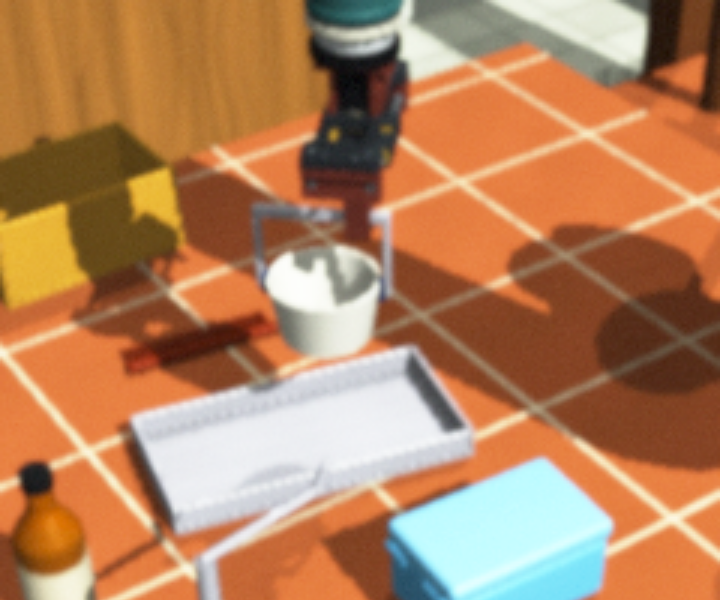

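The pail is gripped, clear of the tray and level (bar at (255-390,212) in the crop). Next stop is in front of the hook's tip.

```bash
python3 -c "
from h import *
print(delta(.533,-.006,.240,.157))"
```

```text
(array([264.2, -88.8,   5.8]), np.float64(0.663))
```

{"op": "carry_out", "data": {
  "series": [
    [[0,15,-5,0,0.03],[0,45,-15,1,0.12],[0,85,-28,2,0.22],[0,125,-42,3,0.32],[0,165,-55,4,0.42],[0,200,-67,5,0.52],[0,235,-79,6,0.6],[0,256,-86,6,0.65],[0,264,-89,6,0.663],[0,264,-89,6,0.663]]
  ]
}}

```text
t: 6.42
eef_pos: [0.5324, -0.0059, 0.2393]
tool_rot: [-3.141, 0.002, 0.159]
force: [-0.8, -0.2, -2.2]
gripper_width: 0.0077
```

```bash
python3 - <<'E'
from h import *
np.set_printoptions(precision=4,suppress=True)
o=get_obs();print(o['eef_pos'],o['tool_rot'],o['force'])
im,d=snap('scene');w=cloud('scene',d);it,dt=snap('top')
a=cv2.resize(im[140:320,230:430],(444,400));b=cv2.resize(it[180:300,260:380],(356,356));b=np.pad(b,((0,44),(0,0),(0,0)))
cv2.imwrite('pics/p3.png',np.hstack([a,b])[:,:,::-1])
for nm,k in dict(bar=(abs(w[...,0]-.53)<.035)&(abs(w[...,1]+.04)<.09)&(abs(w[...,2]-.245)<.012),
  rim=(abs(w[...,0]-.53)<.06)&(abs(w[...,1]+.04)<.08)&(abs(w[...,2]-.178)<.009),
  hook=(abs(w[...,0]-.66)<.07)&(abs(w[...,1]+.015)<.03)&(abs(w[...,2]-.203)<.022)).items():
    p=w[k];print(nm,len(p),p.min(0),p.max(0),cv2.minAreaRect(p[:,:2].astype(np.float32)*1000))
    if nm=='hook':
        q=p[p[:,0]>.62];print(cv2.fitLine(q[:,:2].astype(np.float32),2,0,.01,.01).ravel(), np.median(q,0), np.percentile(q[:,2],[10,50,90]))
print(delta(.6415,.0116,.240,.157))
E
```

```text
[ 0.5324 -0.0059  0.2393] [-3.1413  0.0022  0.1588] [-0.8453 -0.1982 -2.2021]
bar 187 [ 0.5171 -0.0474  0.2331] [0.5474 0.0244 0.2569] ((538.0838012695312, -10.312843322753906), (29.648761749267578, 70.2698974609375), 22.015939712524414)
rim 284 [ 0.4888 -0.1014  0.169 ] [0.589  0.0234 0.187 ] ((535.8056640625, -37.98271942138672), (107.35575866699219, 99.47478485107422), 56.87474822998047)
hook 251 [ 0.6003 -0.0275  0.1814] [0.7281 0.0015 0.2218] ((663.7379760742188, -13.529703140258789), (129.19419860839844, 17.46227264404297), 6.289665699005127)
[ 0.9868  0.1622  0.6862 -0.0112] [ 0.6913 -0.0112  0.2002] [0.1899 0.2002 0.2037]
(array([110.8,  -0.9,  -0.6]), np.float64(0.0))
```

View pics/p3.png

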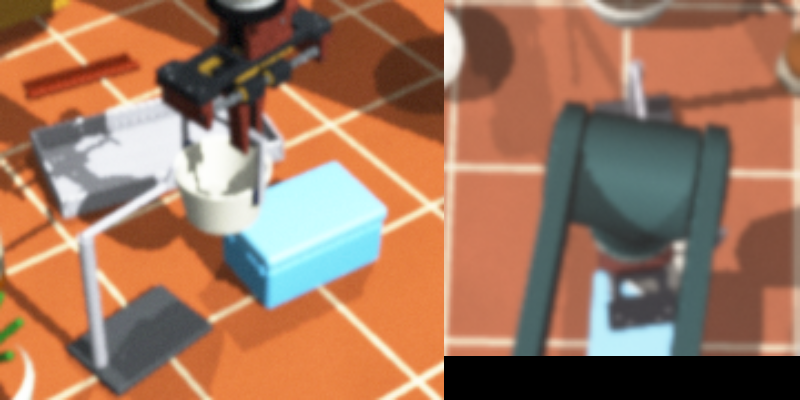

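The left half shows the pail in front of the upturned hook tip, with the crossbar across it. The pail's rim centre is within 2 mm of the prediction. I'll thread it straight along the hook, then lower it.

{"op": "carry_out", "data": {
  "series": [
    [[0,12,-1,0,0],[0,28,-1,0,0],[0,44,-1,0,0],[0,60,-1,0,0],[0,76,-1,0,0],[0,92,-1,0,0],[0,104,-1,0,0],[0,111,-1,0,0],[0,111,-1,0,0]]
  ]
}}

```text
t: 7.65
eef_pos: [0.6419, 0.0118, 0.2392]
tool_rot: [-3.141, 0.002, 0.158]
force: [0.6, 0.3, -1.7]
gripper_width: 0.0081
```

{"op": "carry_out", "data": {
  "series": [
    [[0,0,0,8,0],[0,0,0,16,0],[0,0,0,22,0],[0,0,0,27,0],[0,0,0,30,0],[0,0,0,32,0],[0,0,0,32,0]]
  ]
}}

```text
t: 8.52
eef_pos: [0.6419, 0.0117, 0.2072]
tool_rot: [-3.142, 0.002, 0.158]
force: [-0.3, 0.1, -2.3]
gripper_width: 0.0077
```

```bash
python3 - <<'E'
from h import *
np.set_printoptions(precision=4,suppress=True)
o=get_obs();print(o['eef_pos'],o['tool_rot'],o['force'],o['torque'])
im,d=snap('scene');w=cloud('scene',d)
cv2.imwrite('pics/p4.png',cv2.resize(im[140:320,210:390],(600,600))[:,:,::-1])
E
```

```text
[0.6419 0.0117 0.2072] [-3.1415  0.0021  0.1576] [-0.3176  0.0573 -2.2841] [-0.0008  0.0689  0.0134]
```

View pics/p4.png

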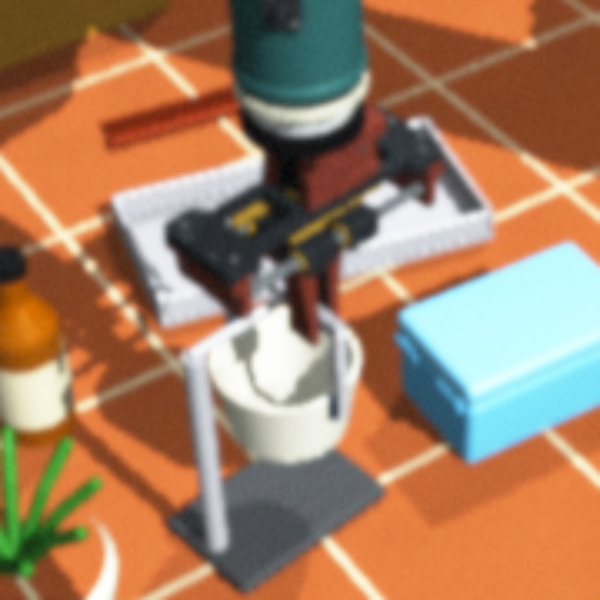

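The crossbar sits over the hook bar, between the post (at (195,360)) and the tip, and the hook runs through the handle. No contact yet, so I'll lower in small steps.

{"op": "carry_out", "data": {
  "series": [
    [[0,0,0,1,0],[0,0,0,2,0],[0,0,0,3,0],[0,0,0,3,0]]
  ]
}}

```text
t: 9.07
eef_pos: [0.6422, 0.0118, 0.2049]
tool_rot: [3.141, 0.001, 0.158]
force: [-1.6, -0.5, 3.5]
gripper_width: 0.0075
```

Contact: the force rose from -2.3 to +3.5 N at the expected height. Releasing.

{"op": "carry_out", "data": {
  "series": [
    [[10,0,0,0,0],[25,0,0,0,0],[40,0,0,0,0],[40,0,0,0,0],[40,0,0,0,0],[40,0,0,-10,0],[40,0,0,-25,0],[40,0,0,-50,0],[40,0,0,-90,0],[40,0,0,-130,0]]
  ]
}}

```text
t: 10.32
eef_pos: [0.6424, 0.0118, 0.3374]
tool_rot: [3.141, 0.0, 0.158]
force: [0.3, -0.9, 0.1]
gripper_width: 0.035
```

```bash
python3 - <<'E'
from h import *
np.set_printoptions(precision=4,suppress=True)
im,d=snap('scene');w=cloud('scene',d)
np.savez('scene1.npz',im=im,d=d)
for nm,k in dict(bar=(abs(w[...,0]-.647)<.06)&(abs(w[...,1]+.02)<.08)&(abs(w[...,2]-.214)<.012),rim=(abs(w[...,0]-.64)<.07)&(abs(w[...,1]+.02)<.08)&(abs(w[...,2]-.144)<.01)).items():
    p=w[k];print(nm,len(p),p.min(0),p.max(0),cv2.minAreaRect(p[:,:2].astype(np.float32)*1000))
print(get_obs()['eef_pos'])
yaw=np.radians(96)
for q in((.58,.15,.335,.83),(.498,.275,.12,yaw)):print(delta(*q))
E
```

```text
bar 314 [ 0.6007 -0.0805  0.202 ] [0.7058 0.0403 0.2209] ((647.1615600585938, -19.53412628173828), (91.6956558227539, 86.60786437988281), 56.62007141113281)
rim 324 [ 0.5941 -0.0804  0.134 ] [0.6985 0.042  0.1535] ((646.5293579101562, -19.601806640625), (103.59819030761719, 101.88453674316406), 48.67084884643555)
[0.6449 0.0117 0.3438]
(array([ -42.4, -146.8,    8.1]), np.float64(-0.672))
(array([-105.7, -283.8,  222.1]), np.float64(-1.518))
```

The pail hangs at rest, upright: rim centre (0.6465, -0.0196), at the seat. On to the brush.

{"op": "carry_out", "data": {
  "series": [
    [[60,-10,-28,0,-0.15],[60,-21,-57,0,-0.3],[60,-32,-85,0,-0.46],[60,-42,-113,0,-0.61],[60,-53,-142,0,-0.76],[60,-64,-170,20,-0.91],[60,-74,-199,50,-1.07],[60,-85,-230,90,-1.22],[60,-95,-260,140,-1.37],[60,-106,-284,180,-1.518]]
  ]
}}

```text
t: 11.62
eef_pos: [0.497, 0.2764, 0.1617]
tool_rot: [3.131, 0.002, 1.681]
force: [0.8, 0.4, -0.4]
gripper_width: 0.0528
```

```bash
python3 - <<'E'
from h import *
print(get_obs()['eef_pos'],get_obs()['tool_rot'])
yaw=np.radians(96)
for z in(.08,.017):print(delta(.498,.275,z,yaw))
E
```

```text
[0.49699981 0.27641409 0.16168028] [3.13118175e+00 1.77144626e-03 1.68092997e+00]
(array([-1.4, -0. , 81.7]), np.float64(0.005))
(array([ -1.3,  -0.7, 144.7]), np.float64(0.005))
```

```bash
python3 - <<'E'
from h import *
im,d=snap('scene','a.png');im,d=snap('scene');im,d=snap('scene');im,d=snap('scene')
cv2.imwrite('pics/p5.png',cv2.resize(im[260:400,340:520],(720,560))[:,:,::-1])
print(get_obs()['eef_pos'],get_obs()['tool_rot'])
yaw=np.radians(96)
for z in(.08,.017):print(delta(.498,.275,z,yaw))
E
```

```text
[0.49773504 0.27542799 0.16292068] [3.13193661e+00 2.48065136e-03 1.67447388e+00]
(array([-0.2, -0.6, 82.9]), np.float64(-0.001))
(array([-1.000e-01, -1.200e+00,  1.459e+02]), np.float64(-0.001))
```

View pics/p5.png

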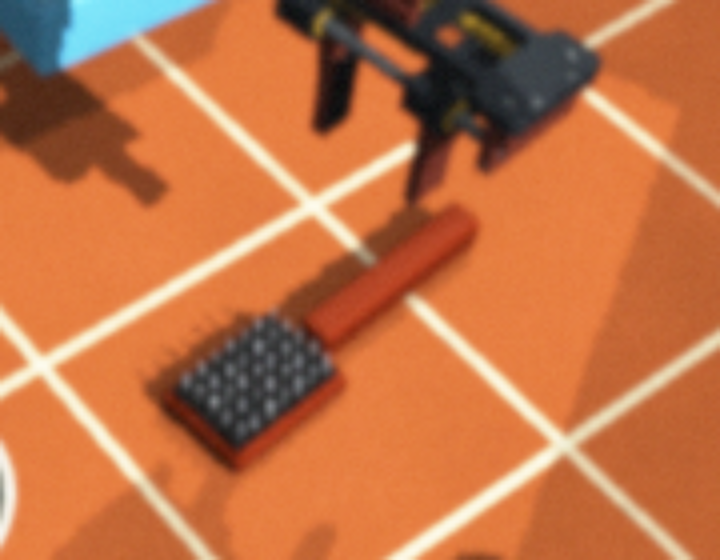

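The jaws straddle the line of the handle (crop (330-450,120-190), still about 15 cm above it), with the brush's mid near (330,325). Pose agrees within 1 mm; the tool is 0.6° off vertical, which does no harm. Descending and gripping.

{"op": "carry_out", "data": {
  "series": [
    [[60,0,-1,40,0],[60,0,-1,80,0],[60,0,-1,115,0],[60,0,-1,135,0],[60,0,-1,145,0],[60,0,-1,145,0]]
  ]
}}

```text
t: 12.58
eef_pos: [0.4997, 0.275, 0.0189]
tool_rot: [3.13, 0.002, 1.673]
force: [-0.1, 0.1, 0.8]
gripper_width: 0.0524
```

{"op": "carry_out", "data": {
  "series": [
    [[0,0,0,0,0],[0,0,0,0,0],[0,0,0,0,0],[0,0,0,0,0],[0,0,0,0,0]]
  ]
}}

```text
t: 13.2
eef_pos: [0.5, 0.2752, 0.0194]
tool_rot: [3.129, 0.002, 1.673]
force: [-1.9, -0.8, 5.8]
gripper_width: 0.0219
```

{"op": "carry_out", "data": {
  "series": [
    [[0,0,0,-10,0],[0,0,0,-30,0],[0,0,0,-60,0],[0,0,0,-90,0],[0,0,0,-120,0],[0,0,0,-145,0],[0,0,0,-160,0],[0,0,0,-160,0],[0,0,0,-160,0]]
  ]
}}

```text
t: 14.32
eef_pos: [0.4973, 0.275, 0.1784]
tool_rot: [3.131, 0.002, 1.673]
force: [-0.8, 0.5, -1.2]
gripper_width: 0.0219
```

```bash
python3 - <<'E'
from h import *
np.set_printoptions(precision=4,suppress=True)
o=get_obs();print(o['eef_pos'],o['tool_rot'],o['force'])
im,d=snap('scene');w=cloud('scene',d)
cv2.imwrite('pics/p6.png',cv2.resize(im[180:360,320:540],(720,589))[:,:,::-1])
k=(abs(w[...,0]-.5)<.14)&(abs(w[...,1]-.275)<.05)&(w[...,2]>.14)&(w[...,2]<.21)
p=w[k];S=cv2.cvtColor(im,cv2.COLOR_RGB2HSV)[...,1][k];
for lo in np.arange(.38,.62,.02):
    q=p[(p[:,0]>=lo)&(p[:,0]<lo+.02)]
    if len(q): print(round(lo,2),len(q),np.percentile(q[:,2],[2,50,95]),q[:,1].min(),q[:,1].max())
t=np.radians(77.5)
for q in((.44,.0,.18,1.51),(.472,-.285,.18,t)):print(delta(*q))
E
```

```text
[0.4973 0.275  0.1784] [3.1311 0.0023 1.6729] [-0.7831  0.4934 -1.2127]
0.38 5 [0.1804 0.1808 0.1821] 0.2657193837529971 0.2703751729662678
0.4 3 [0.1812 0.1819 0.1827] 0.27085356381466485 0.2738951003087367
0.42 8 [0.1627 0.1715 0.1791] 0.27816353711009834 0.2810399564715092
0.44 19 [0.1617 0.174  0.1811] 0.2785223443333893 0.2830551340518545
0.46 17 [0.1639 0.1716 0.1803] 0.2641690886618081 0.2838565878265362
0.48 122 [0.1675 0.1834 0.2042] 0.2621132147437452 0.2987246003418268
0.5 279 [0.1649 0.1817 0.2063] 0.2554111859852543 0.30679391537564843
0.52 199 [0.1639 0.1752 0.1849] 0.2498853313350251 0.31056976271838865
0.54 254 [0.1642 0.1754 0.1865] 0.2506217305589886 0.3123299066803903
0.56 270 [0.1643 0.1756 0.1852] 0.25296214232557307 0.31476753443494543
0.58 276 [0.1641 0.1754 0.1855] 0.2539751777196015 0.3161734761715079
0.6 204 [0.1603 0.17   0.1765] 0.2563715248585865 0.3160512282096183
(array([-267.7,  -84.9,   -2. ]), np.float64(0.163))
(array([-554.5,  -82.1,   -1.3]), np.float64(0.32))
```

View pics/p6.png

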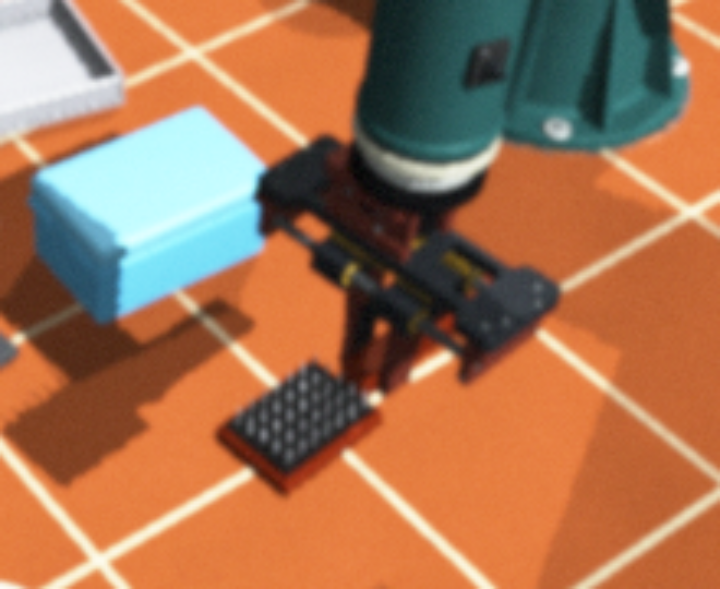

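The crop shows the brush held level with pins up (head at (300,425)). Head heights are even along its length (0.1755 ± 0.0005). I'll carry it over the box next, passing on the robot's side of the hanging pail.

{"op": "carry_out", "data": {
  "series": [
    [[0,-12,-6,0,0.01],[0,-40,-18,0,0.03],[0,-75,-32,0,0.05],[0,-110,-48,0,0.07],[0,-145,-60,0,0.09],[0,-180,-72,0,0.11],[0,-215,-82,0,0.13],[0,-245,-88,0,0.15],[0,-262,-90,0,0.16],[0,-268,-90,0,0.163]]
  ]
}}

```text
t: 15.62
eef_pos: [0.4339, -0.0019, 0.1775]
tool_rot: [3.133, 0.001, 1.508]
force: [1.0, 0.1, -1.3]
gripper_width: 0.0219
```

```bash
python3 - <<'E'
from h import *
o=get_obs();print(o['eef_pos'],o['tool_rot'],o['force'])
print(delta(.472,-.285,.178,np.radians(77.5)))
E
```

```text
[ 0.43393825 -0.00189393  0.17745141] [3.13267091e+00 8.02116459e-04 1.50774050e+00] [ 0.95018587  0.12184189 -1.27545229]
(array([-2.801e+02,  5.580e+01,  2.000e-01]), np.float64(0.155))
```

{"op": "carry_out", "data": {
  "series": [
    [[0,-12,1,0,0.01],[0,-40,3,0,0.02],[0,-78,8,0,0.04],[0,-116,14,0,0.06],[0,-154,22,0,0.08],[0,-192,32,0,0.1],[0,-230,43,0,0.12],[0,-260,51,0,0.14],[0,-276,55,0,0.155],[0,-280,56,0,0.155]]
  ]
}}

```text
t: 16.88
eef_pos: [0.4721, -0.2851, 0.1779]
tool_rot: [3.133, -0.001, 1.352]
force: [-0.3, -0.1, -0.5]
gripper_width: 0.0218
```

```bash
python3 - <<'E'
from h import *
for _ in range(3): im,d=snap('scene')
w=cloud('scene',d)
o=get_obs();print(o['eef_pos'],o['tool_rot'],o['force'])
cv2.imwrite('pics/p7.png',cv2.resize(im[100:310,190:430],(685,600))[:,:,::-1])
t=np.radians(77.5);u=np.array([np.sin(t),-np.cos(t)]) # brush axis
k=(abs(w[...,0]-.472)<.15)&(abs(w[...,1]+.285)<.1)&(w[...,2]>.155)&(w[...,2]<.19)
p=w[k];q=p[:,:2]-[.472,-.285];a=q@u;b=q@[-u[1],u[0]]
print('along',a.min(),a.max())
h=(a>.03);print('head lateral',np.percentile(b[h],[1,99]),'z',[np.round(np.median(p[(a>s)&(a<s+.02),2]),4) for s in(.03,.05,.07,.085)])
# tray rim, now uncovered
S=cv2.cvtColor(im,cv2.COLOR_RGB2HSV)[...,1]
f=np.load('scene1.npz')
for n,(I,D) in dict(now=(im,d),clear=(f['im'],f['d'])).items():
    W=cloud('scene',D);S=cv2.cvtColor(I,cv2.COLOR_RGB2HSV)[...,1]
    m=(S<80)&(abs(W[...,0]-.472)<.18)&(abs(W[...,1]+.285)<.12)&(W[...,2]>.02)&(W[...,2]<.036)
    print(n,cv2.minAreaRect(W[m][:,:2].astype(np.float32)*1000))
print(delta(.472,-.285,.0694,t))
E
```

```text
[ 0.47175649 -0.28374697  0.17794832] [ 3.13366683e+00 -1.36847435e-03  1.35344424e+00] [-0.74841859  1.12035974 -0.84078462]
along -0.10876243980142847 0.11110264243322912
head lateral [-0.02440676  0.03399767] z [np.float64(0.1748), np.float64(0.1742), np.float64(0.1749), np.float64(0.1743)]
now ((472.92266845703125, -283.2833251953125), (159.45425415039062, 301.73388671875), 77.66295623779297)
clear ((473.1076965332031, -282.3645935058594), (158.54299926757812, 301.75244140625), 77.13021087646484)
(array([ -1.3,  -0.4, 108.5]), np.float64(0.001))
```

View pics/p7.png

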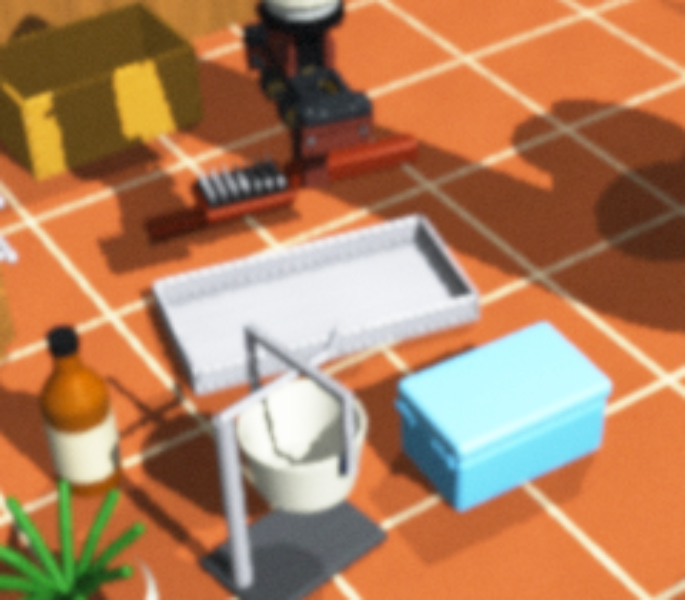

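The brush is above the tray, level and along it (the apparent offset at (300,175) is due to its height). The pail hangs freely on the hook and the tray is empty. In the scene camera's frame the brush is within about 3 mm of the tray's centre. Lowering so its underside is 2 cm above the rim.

{"op": "carry_out", "data": {
  "series": [
    [[0,-3,0,15,0],[0,-3,0,35,0],[0,-3,0,58,0],[0,-3,0,78,0],[0,-3,0,94,0],[0,-3,0,104,0],[0,-3,0,108,0],[0,-3,0,108,0],[0,-3,0,108,0],[0,-3,0,108,0]]
  ]
}}

```text
t: 18.27
eef_pos: [0.4723, -0.287, 0.0705]
tool_rot: [3.133, -0.001, 1.353]
force: [0.6, -0.0, -0.6]
gripper_width: 0.0217
```

```bash
python3 - <<'E'
from h import *
im,d=snap('scene');w=cloud('scene',d);it,_=snap('top')
o=get_obs();print(o['t'],o['eef_pos'],o['tool_rot'],o['force'])
a=cv2.resize(im[120:300,200:440],(533,400));b=cv2.resize(it[190:350,350:450],(250,400))
cv2.imwrite('pics/p8.png',np.hstack([a,b])[:,:,::-1])
t=np.radians(77.5);u=np.array([np.sin(t),-np.cos(t)])
q=w[...,:2]-np.array([.473,-.2825]);a=q@u;b=q@[-u[1],u[0]]
S=cv2.cvtColor(im,cv2.COLOR_RGB2HSV).astype(int)
k=(abs(a)<.13)&(abs(b)<.06)&(w[...,2]>.046)&(w[...,2]<.082)
print('along',np.percentile(a[k],[.5,99.5]));h=k&(a>.03)&(a<.1);print('head lat',np.percentile(b[h],[1,99]),'z',np.percentile(w[h][:,2],[1,50,99]))
for s in (-.1,-.08,-.06,.03,.05,.07,.09):
    z=w[k&(a>s)&(a<s+.02)][:,2]; print(s,len(z),np.percentile(z,[5,50,95]).round(4) if len(z) else '')
E
```

```text
18.375 [ 0.47220536 -0.28690138  0.07033957] [ 3.13294776e+00 -1.05254289e-03  1.35341842e+00] [ 0.75128751 -0.12250254 -0.1450152 ]
along [-0.10637778  0.11052613]
head lat [-0.02925192  0.02926634] z [0.05061387 0.06695698 0.08062226]
-0.1 70 [0.0528 0.0699 0.0762]
-0.08 62 [0.0543 0.0706 0.0747]
-0.06 52 [0.054  0.0668 0.0751]
0.03 122 [0.0548 0.067  0.0772]
0.05 120 [0.0531 0.0668 0.0783]
0.07 115 [0.0548 0.0672 0.0758]
0.09 130 [0.0549 0.0654 0.0772]
```

View pics/p8.png

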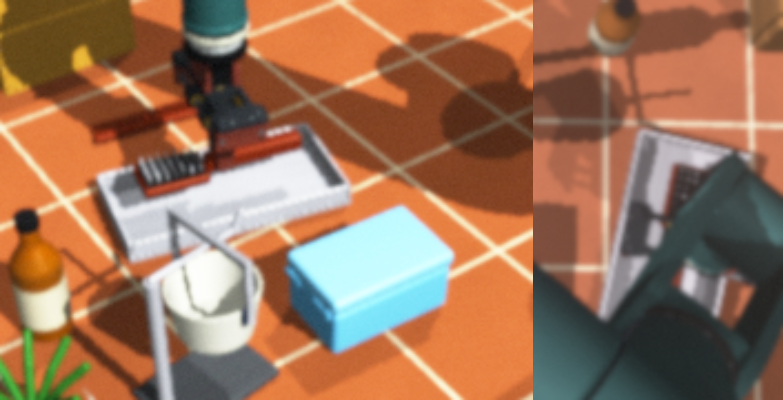

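The brush is level with pins up over the tray (scene crop (140-300,130-190)), centred to about 2 mm. Its underside is about 2.1 cm above the rim, and the pail is still hanging. Handing in.

```bash
python3 -c "
from h import *
print(job_done(), get_obs()['t'])"
```

```text
the job is handed in; nothing more can be done
the job is handed in; nothing more can be done
```

I hung the pail by its crossbar on the hook and let go of it. I then carried the brush over the blue box, and the arm is holding it over the tray. The job was handed in at about 18.4 s of the 64 s allowed.

- **Pail:** after release its rim centre measured (0.6465, -0.0196), within 2 mm of the hook seat. The last picture still shows it hanging.
- **Brush:** it is level with pins up and lies lengthwise along the tray. It is centred to about 2 mm in the scene camera, and its underside is about 2.1 cm above the rim. There was no sign of contact with the tray.
- **Disagreements:** the two cameras differed by 3–7 mm on positions, so I averaged them. The tool was about 0.5° off vertical, but it was gripped and held at the same tilt, so the brush stays level.
- **Other objects:** I saw nothing else moved in the pictures, but did not re-measure the bowl, comb, massager or bottle.

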